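# Prop the drying cabinet's sprung door ajar on its stay

### The job

Set the drying cabinet to air: swing its perforated stay bar round from its rest, use it to push the spring-loaded door open, and drop the middle one of the bar's three holes over the fixed pin on the cabinet's top, so that the stay alone holds the door. Keep hold until the stay is fully down so that the door never snaps shut, and leave the other things on and around the cabinet where they are.

Things in the scene. Friction and masses are not known exactly. Their poses are not given: they have to be found in the camera images.
- pin (a point): The fixed steel pin that the stay drops over: upright, 10 mm diameter, coned tip, on a 22 mm round shoulder, on the cabinet's top near its front right corner (seen from the robot). The point is on its axis 18 mm above the cabinet's top, the height of the stay bar's centre when down; the tip is 10.5 mm higher, the shoulder 5 mm lower. Axes as the cabinet's.
- cabinet: White drying cabinet, 380 mm wide, 260 deep, 200 high, glazed door facing the robot. Origin under its centre; x from front to back (away from the robot), y to the left along the front, z up. Its top is flat, and clear wherever the stay sweeps but for the pin and the rest strip. In its frame (mm) the pin is at x -105, y -155, the hinge axis at x -145, y 95
- hinge (a point): A point on the door's upright spring-hinge axis at the cabinet's front left, 218 mm above the bench, level with the pin's point. The pin lies 40 mm behind it (+x of the cabinet) and 250 mm to its right (-y).
- door (a joint): Door angle, rad: 0 shut, positive as its right-hand edge swings towards the robot (clockwise from above), stop at 1.5. Door 233 mm wide, 28 thick, top level with the cabinet's. Torsion-spring hinges shut it: 0.48 N m when shut, 0.8 N m more per radian; hardly any damping, it snaps shut if let go. With the near, middle or end hole on the pin it stands at about 0.36, 0.56 or 0.75 rad.
- pivot (a point): The stay's pivot on the door's top edge, 150 mm from the hinge axis along the door (to the right when shut), at the height of the bar's centre, 18 mm above the cabinet's top. It moves with the door. The stay turns about the upright axis through it and tips up about a level axis through it.
- stay_grip (a point): A point on the stay bar's centre line, half-way up, 110 mm from the pivot. The stay is a flat aluminium bar 24 mm wide, 8 thick, reaching 236 mm from the pivot to its curled end, with three round 14 mm holes in its outer half. x runs along it from the pivot to the free end, z up. Down, its underside is 14 mm above the cabinet's top: it can be gripped across its width from above.
- hole_near (a point): Centre of the hole nearest the pivot, 144 mm from it, half-way up the bar.
- hole_middle (a point): Centre of the middle hole, 172 mm from the pivot, half-way up the bar: the one to be dropped over the pin.
- hole_end (a point): Centre of the hole nearest the free end, 200 mm from the pivot, half-way up the bar.
- stay_turn (a joint): Turn of the stay about its pivot relative to the door, rad: 0 when it lies along the door's top pointing from the pivot to the hinge, positive clockwise from above (free end going in over the cabinet's top); stops at -0.35 and 3.0. It starts near 0, its outer end over a black rubber rest strip beyond the hinge. It stays where it is left. With the middle hole on the pin it reads about 1.81.
- stay_lift (a joint): Tipping of the stay about its pivot, rad: 0 when it is fully down (level, it cannot go lower), positive with its free end raised, at most 0.7. It drops by its own weight (130 g). Down, it runs against the pin; its underside must be 15 mm higher to pass over the pin.
- cast_top: Bystander: cream plaster dental cast, 66 x 62 x 30 mm, standing on the rear left of the cabinet's top. Origin under its centre.
- cast_bench: Bystander: the same kind of plaster cast on the bench to the right.
- tray: Bystander: U-shaped stainless impression tray with a flat handle, 140 mm long, on the bench to the left. Origin under the centre of its U.
- tub: Bystander: white tub with a lid, 94 mm diameter, 77 mm high, right of the cabinet. Origin under its centre.
- bowl: Bystander: rubber mixing bowl, 116 mm diameter, 75 mm high, on the left. Origin under its centre.
- spirit_lamp: Bystander: squat glass spirit lamp, 80 mm diameter, 84 mm high, on the right. Origin under its centre.
- wax_box: Bystander: flat cardboard box of wax, 75 x 110 x 32 mm, left of the cabinet. Origin under its centre.
- spatula: Bystander: plaster spatula, about 200 mm long, lying on the bench on the right.

How it is judged (in metres and radians):
On the way:
1. the door is pushed open against its springs and held there with the stay lifted clear of the pin (value of joint door above 0.4 rad and value of joint stay_lift above 0.05 rad), for 0.1 s.
At the end, for the whole second after the job is handed in: The stay's middle hole is over the pin (centres within 5 mm in plan), the stay is fully down (under 0.025 rad), and the door stands still, held by the stay at 0.48 to 0.64 rad (horizontal distance between hole_middle and pin below 0.005 m and value of joint stay_lift below 0.025 rad and value of joint door between 0.48 and 0.64 rad and velocity of joint door between -0.05 and 0.05 rad/s); the robot touches nothing.
It fails at once if the door flies back on its springs (closing faster than 1.5 rad/s) (velocity of joint door below -1.5 rad/s).
It fails at once if a bystander is moved more than 25 mm (distance of any of cast_top, cast_bench, tray, tub, bowl, spirit_lamp, wax_box, spatula from where it was at the start of the episode above 0.025 m).
It also fails if it takes over 56 s, if anything falls off the work surface, if the arm or the gripper's body presses on something with over 40 N, if the wrist force passes 120 N, or if a joint passes its speed limit or range.

### The arm

A 6-joint arm with a two-finger parallel gripper is mounted at the origin on the work surface. World frame = base frame: x ahead of the robot, y to its left, z up, the work surface at z = 0. Lengths are in mm, angles in rad, forces in N, time in s.
With the tool pointing down it reaches from about 300 to 750 mm from the base axis. Payload 8.5 kg.
Tool frame: the origin (TCP) lies at the very end of the fingers, on their centre line; the grasp point (between the pads) lies 19 mm behind it (arm.grasp_offset is the distance from the TCP to the grasp point, in mm); z points along the fingers, y is the line along which they close (so a half turn about z gives the same grasp; the last joint's range is limited). The gripper opens to 85 mm and grips with 20 to 120 N. Pads are 22 mm wide; open, the fingers measure 114 mm over their backs; the gripper's body (76 mm by 85 mm) begins 54 mm behind the grasp point. The pads swing forward as they close: fully open they stand 13 mm farther back than shut.
Start: joints at [1.037, 0.381, 1.297, -0, 1.464, -0.215], TCP at [172.376, 522.271, 231.322] pointing down, gripper open.
Joint ranges: [-3.11, 3.11], [-0.89, 2.33], [0.22, 2.48], [-1.42, 4.56], [0.17, 2.85], [-2.88, 2.88]. Speed limits (rad/s): [2.39, 2.39, 3.14, 3.14, 3.14, 3.14].

### API

Orientations are given as a rotation vector (axis times angle).
In Python, from workcell import arm gives the robot as it stands.
- The arm moves only by the tool apply_moves, never from a script. Its argument "series" is one flat list of numbers, 6 for each row, row after row: the shift along the world's x, y, z in mm, then the turn, a rotation vector about the world's x, y, z in rad. In form: [dx, dy, dz, ax, ay, az, dx, dy, dz, ax, ay, az, ...]. A call has 1 to 20 rows; each row is the pose to reach, as a shift and turn from the pose commanded when the call began; what a row does not reach only later rows make up. A row lasts 1/8 s, in which the tool goes at most 62.5 mm and 10.7 degrees, less where a joint would pass 70% of its speed; a pose out of reach is approached as far as the arm can. A call with a gripper value outside its range is refused whole. "gripper" is the gripper's target within -1 to 1 (shut at 1, half-way at 0, fully open at -1), set as the call begins (left out, the last holds). The fingers move at their own pace and stop on an object; "force" is the grip in N (left out, the last holds). Time passes only in rows, so rows that repeat a pose let the fingers close. It gives the time, the measured TCP pose, the force, the opening and the grip force at its end, in the units of the state.
- arm.get_state(): the state, without advancing time (a new reading comes with each control period).
- arm.get_image(name): name is "scene" or "side" or "wrist"; returns a dict with "img" (400x640x3 uint8, red, green, blue), "fx", "fy", "cx", "cy" (pixels), "T" (4x4, takes a point from camera to world coordinates). Camera axes: x right, y down, z forward; pixel columns grow to the right and rows downward; lengths in mm; the calibration is good to about 2 mm. A picture is of the moment at which its call begins. There is no depth.
- arm.finish_job(): hands the job in; it is judged then, once.
The state is a dict: "time_s": time; "joint_positions": joint angles; "joint_velocities": joint speeds; "joint_torque": joint torques, N m; "tool_pos": TCP position; "tcp_rot": TCP orientation; "contact_force": force on the tool from outside, world axes, zero at the start; "ft_torque": the same for the moment, N m; "grip_width": finger opening in mm; "finger_force": force on a finger pad.
Only numpy, scipy, OpenCV 4.12 (cv2) and the standard library are available. Lean on these libraries where they do the work, as an engineer would, in place of code of your own. Each camera call takes 0.05 s, during which the arm holds its last target. There are 200 camera calls.

## Working session

There is one attempt and no reset: what is moved stays moved. The work goes in short steps, Python scripts to look and compute and a tool call to move; the robot and the scene stay as the last step left them, time stands still between calls to the robot, and variables do not carry over. Pictures are saved under pics/ and viewed, at most 10 in all, crops included, and the job is handed in when it is done.

Besides the shell and the picture viewer there is one more tool, called after "Emit:" in YAML: its name, and indented under it one key for each argument. apply_moves: Moves the arm, as the interface text tells. Its arguments: {"type":"object","properties":{"series":{"type":"array","items":{"type":"number"}},"gripper":{"type":"number"},"force":{"type":"number"}},"required":["series"]}

```bash
mkdir -p pics; python3 - <<'E'
from workcell import arm
import cv2,json,numpy as np
for n in("scene","side"):
    d=arm.get_image(n); cv2.imwrite(f"pics/{n}0.png",d["img"][:,:,::-1]); print(n,d["fx"],d["cx"],d["cy"],np.round(d["T"],4).tolist())
print(arm.get_state())
E
```

```text
scene 377.96995302155756 316.67560731579664 200.0972898765238 [[0.2925, 0.7019, -0.6495, 1185.1337], [0.9562, -0.2217, 0.191, -199.5054], [-0.0099, -0.6769, -0.736, 865.4936], [0.0, 0.0, 0.0, 1.0]]
side 488.4261096582881 312.7119494719566 203.63668819142057 [[-0.8984, -0.3294, 0.2904, 235.6392], [-0.439, 0.691, -0.5743, 623.5326], [-0.0115, -0.6435, -0.7654, 1039.3254], [0.0, 0.0, 0.0, 1.0]]
{'time_s': 0.1, 'joint_positions': array([ 1.03672039e+00,  3.81144888e-01,  1.29813882e+00,  1.59590012e-05,
        1.46360590e+00, -2.15293026e-01]), 'joint_velocities': array([-0.00077984, -0.00249068, -0.0032537 ,  0.00031371,  0.00109426,
        0.00025892]), 'joint_torque': array([ 3.91451293e-03, -4.49224162e+01, -2.31658083e+01, -1.69734972e-04,
        3.62715422e-03,  1.51320296e-05]), 'tool_pos': array([172.23948858, 522.06963488, 230.78035038]), 'tcp_rot': array([-4.98550332e-01, -3.10128578e+00,  1.88649676e-03]), 'contact_force': array([-0.21519141,  0.31880677, -0.30427477]), 'ft_torque': array([ 0.00274541,  0.01640593, -0.05142362]), 'finger_force': 0.0, 'grip_width': 85.20776279985914}
```

View pics/scene0.png

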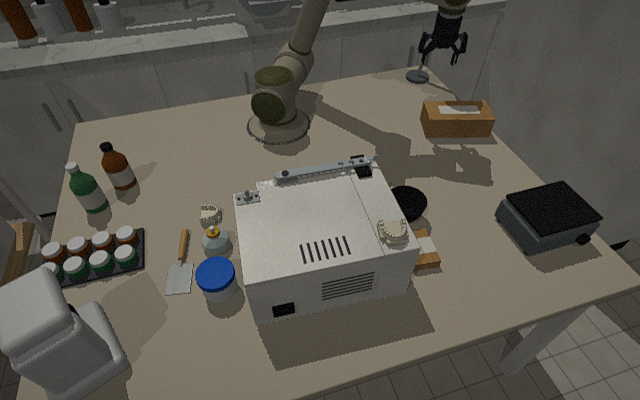

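View pics/side0.png

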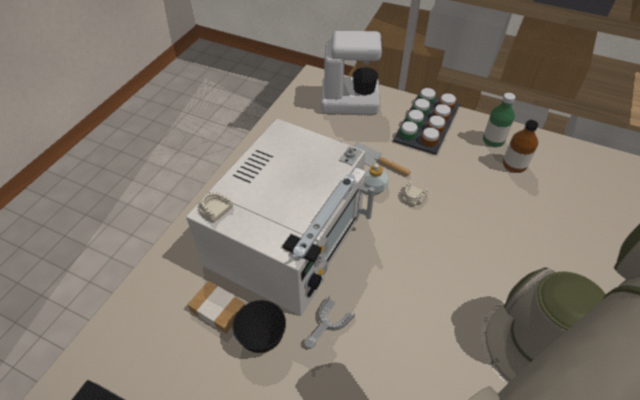

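The scene view looks from behind the cabinet, with the stay from about (280,175) to (372,160) and the pin near (247,196). The side view shows the stay from about (350,183) to (300,245) and the pin near (350,153). I'll zoom both.

```bash
python3 - <<'E'
import cv2,numpy as np
a=cv2.imread("pics/scene0.png")[145:215,225:385]; b=cv2.imread("pics/side0.png")[135:265,280:400]
a=cv2.resize(a,None,fx=5,fy=5,interpolation=cv2.INTER_CUBIC); cv2.imwrite("pics/za.png",a)
b=cv2.resize(b,None,fx=4.6,fy=4.6,interpolation=cv2.INTER_CUBIC); cv2.imwrite("pics/zb.png",b)
E
```

```text
(no output)
```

View pics/za.png

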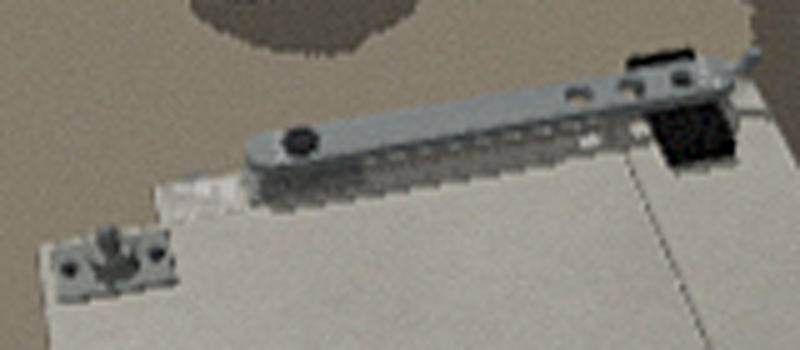

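View pics/zb.png

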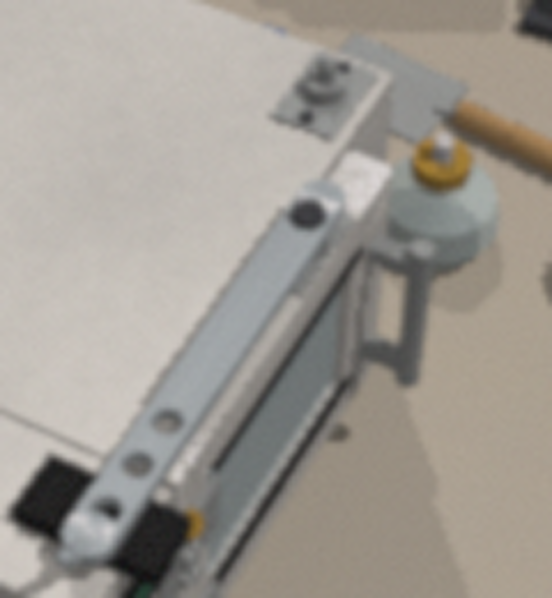

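```bash
cat > h.py <<'E'
import numpy as np, cv2
from workcell import arm
from scipy.optimize import least_squares
def proj(d,P):
    T=np.array(d["T"]);p=(np.atleast_2d(P)-T[:3,3])@T[:3,:3]
    return np.c_[d["fx"]*p[:,0]/p[:,2]+d["cx"],d["fy"]*p[:,1]/p[:,2]+d["cy"]]
def c2w(q,P):
    c,s=np.cos(q[2]),np.sin(q[2]);P=np.atleast_2d(P).astype(float)
    return np.c_[q[0]+c*P[:,0]-s*P[:,1],q[1]+s*P[:,0]+c*P[:,1],P[:,2]]
def stay(phi,t,r,z=222):  # cabinet frame: door angle phi, stay turn t, distance r (phi positive: clockwise)
    # door dir when shut -y ; clockwise from above by phi
    rot=lambda a:np.array([-np.sin(a),-np.cos(a)])
    pv=np.array([-145,95])+150*rot(phi)
    e=-rot(phi+t)
    return [*(pv+r*e),z]
E
python3 - <<'E'
from h import *
S=[arm.get_image("scene"),arm.get_image("side")]
obs=[np.array([[246.6,191],[285,172.8],[340.8,164],[351.2,162.6],[361.6,160.6]]),
     np.array([[350.2,152.4],[346.7,181.3],[316.3,226.3],[310,235.9],[303.5,245.4]])]
def mod(p):
    return c2w(p,[[-105,-155,227],stay(0,p[3],0,224)]+[stay(0,p[3],r) for r in(144,172,200)])
f=lambda p:np.concatenate([(proj(d,mod(p)+np.r_[0,0,0])-o).ravel() for d,o in zip(S,obs)])
r=least_squares(f,[520,0,0,0],loss='soft_l1');q=r.x;print(q,np.round(r.fun.reshape(-1,2),1).tolist())
np.save("q.npy",q)
print("grip",c2w(q,stay(0,q[3],110,218)),"pivot",c2w(q,stay(0,q[3],0,218)),"pin",c2w(q,[-105,-155,218]),"hinge",c2w(q,[-145,95,218]))
E
```

```text
[ 6.52326002e+02 -3.19303461e+01 -4.22973787e-02  3.14241871e+01] [[-0.2, -1.0], [-0.2, -0.7], [-0.3, -1.2], [-0.1, -1.7], [-0.1, -1.5], [-0.5, -4.8], [-0.2, -0.1], [-0.4, -0.1], [-0.5, -0.3], [-0.7, -0.0]]
grip [[510.68902793  29.10958164 218.        ]] pivot [[505.13002834 -80.74986276 218.        ]] pin [[ 540.86577554 -182.35181339  218.        ]] hinge [[511.47274349  69.11597713 218.        ]]
```

```bash
cat >> h.py <<'E'
from scipy.spatial.transform import Rotation as Ro
def pose(q,phi,t,lift,r=110,up=0,gz=4.,dpsi=0):
    """TCP command pose; grasp at r along bar, bar gz mm ABOVE 'tcp+15' ... tcp sits 14 mm below bar centre"""
    psi=q[2]-(phi+t)                       # tool y axis along bar's normal: bar dir = +y world at psi=0
    e=np.array([-np.sin(psi),np.cos(psi),0])
    pv=c2w(q,stay(phi,t,0,218))[0]
    # lift: raise free end -> rotate about axis e x z reversed
    ax=np.cross(e,[0,0,1]); L=Ro.from_rotvec(lift*ax)
    off=L.apply(r*e+np.array([0,0,-14.+up]))
    # tool down with y axis at psi: y=(cos,sin,0), z=-Z, x=y x z
    y=np.array([np.cos(psi),np.sin(psi),0]);z=np.array([0,0,-1.]);x=np.cross(y,z)
    return pv+off, L*Ro.from_matrix(np.c_[x,y,z])
def rows(cmd,targets):
    p0,R0=cmd[:3],Ro.from_rotvec(cmd[3:]);out=[]
    for p,R in targets:
        out.append(np.r_[np.round(p-p0,1),np.round((R*R0.inv()).as_rotvec(),3)])
    print([float(v) for v in np.concatenate(out)])
    np.save("cmd_next.npy",np.r_[p0+out[-1][:3],(Ro.from_rotvec(out[-1][3:])*R0).as_rotvec()])
E
python3 - <<'E'
from h import *
q=np.load("q.npy");q[3]-=10*np.pi;np.save("q.npy",q)
s=arm.get_state();cmd=np.r_[172.376,522.271,231.322,s["tcp_rot"]];np.save("cmd.npy",cmd)
rows(cmd,[pose(q,0,q[3],0,up=75)])
E
```

```text
[338.3, -493.2, 47.7, 0.0, -0.001, -1.302]
```

Emit:
apply_moves:
  series: [0, 0, 48, 0, 0, 0, 34, -49, 48, 0, 0, -0.13, 68, -98, 48, 0, 0, -0.26, 102, -147, 48, 0, 0, -0.39, 136, -197, 48, 0, 0, -0.52, 170, -246, 48, 0, 0, -0.65, 203, -296, 48, 0, 0, -0.78, 237, -345, 48, 0, 0, -0.91, 271, -394, 48, 0, 0, -1.04, 305, -444, 48, 0, 0, -1.17, 338, -493, 48, 0, 0, -1.3, 338, -493, 48, 0, 0, -1.3, 338, -493, 48, 0, 0, -1.3, 338, -493, 48, 0, 0, -1.3]
  gripper: -0.3
  force: 40

```text
time_s: 1.95
tool_pos: [509.8, 30.3, 279.6]
tcp_rot: [2.272, 2.17, 0.0]
contact_force: [-0.5, -1.0, -0.8]
grip_width: 55.6
finger_force: 0.0
```

```bash
python3 - <<'E'
from h import *
q=np.load("q.npy");c=np.load("cmd.npy")
R=Ro.from_rotvec([0,0,-1.3])*Ro.from_rotvec(c[3:]);np.save("cmd.npy",np.r_[c[:3]+[338,-493,48],R.as_rotvec()])
s=arm.get_state();print(np.load("cmd.npy"),s["tool_pos"],s["tcp_rot"],s["time_s"],s["joint_positions"])
d=arm.get_image("wrist");im=d["img"][:,:,::-1].copy()
P=c2w(q,[stay(0,q[3],r) for r in(0,110,144,172,200)]);uv=proj(d,P);print(uv.round(1).tolist())
big=cv2.resize(im,(800,500),interpolation=cv2.INTER_CUBIC)
for u in uv*1.25: cv2.drawMarker(big,(int(u[0]),int(u[1])),(0,0,255),0,9,1)
cv2.imwrite("pics/w1.png",big)
E
```

```text
[ 5.10376000e+02  2.92710000e+01  2.79322000e+02 -2.27363061e+00
 -2.16689414e+00  6.64255632e-04] [509.80109086  30.33603407 279.59476891] [2.27184963e+00 2.16969930e+00 3.64906339e-04] 1.95 [-1.72781456e-01  2.79256921e-01  1.30954197e+00  1.20025279e-04
  1.55256511e+00 -1.26794119e-01]
[[316.0, 354.1], [317.0, 226.2], [317.4, 178.3], [317.7, 135.2], [318.1, 88.3]]
```

View pics/w1.png

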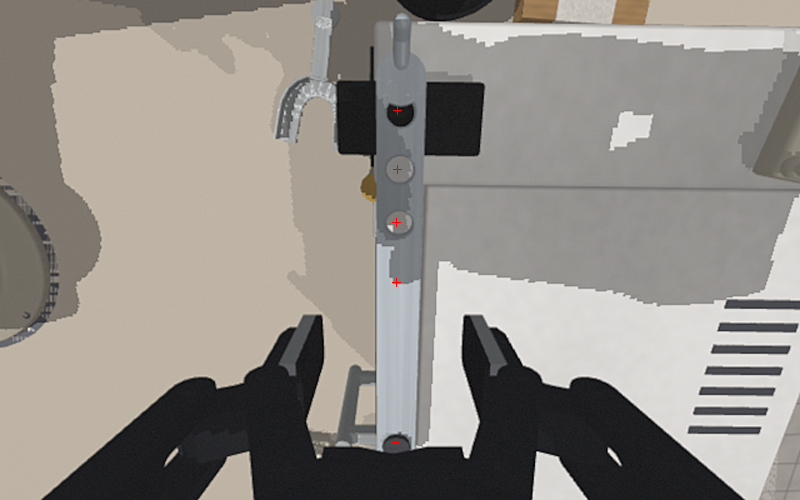

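The predicted markers sit within 3 px of the real holes (at about (400,112), (400,169) and (399,222) in the 800 px view), so the pose is good. I'll lower and grip.

Emit:
apply_moves:
  series: [1, 0, -20, 0, 0, 0, 1, 0, -40, 0, 0, 0, 1, 0, -60, 0, 0, 0, 1, 0, -75, 0, 0, 0, 1, 0, -75, 0, 0, 0, 1, 0, -75, 0, 0, 0]

```text
time_s: 2.75
tool_pos: [511.5, 29.7, 205.2]
tcp_rot: [2.272, 2.168, 0.001]
contact_force: [-0.1, 0.2, 0.3]
grip_width: 55.7
finger_force: 0.0
```

Emit:
apply_moves:
  series: [0, 0, 0, 0, 0, 0, 0, 0, 0, 0, 0, 0, 0, 0, 0, 0, 0, 0, 0, 0, 0, 0, 0, 0, 0, 0, 0, 0, 0, 0, 0, 0, 0, 0, 0, 0]
  gripper: 1
  force: 40

```text
time_s: 3.5
tool_pos: [511.5, 29.3, 204.5]
tcp_rot: [2.274, 2.167, 0.0]
contact_force: [1.1, 1.2, 2.6]
grip_width: 23.1
finger_force: 42.0
```

```bash
python3 - <<'E'
from h import *
q=np.load("q.npy");c=np.load("cmd.npy");c[:3]+=[1,0,-75];np.save("cmd.npy",c)
T=[pose(q,0,q[3],0.15*k/4) for k in range(1,5)]+[pose(q,0,q[3]+k*.13,0.15+.05*min(k/4,1)) for k in range(1,12)]
rows(c,T)
E
```

```text
[-0.7, 0.3, 3.8, 0.037, -0.003, -0.003, -0.6, 0.6, 8.0, 0.075, -0.005, -0.003, -0.6, 0.7, 12.1, 0.112, -0.006, -0.003, -0.6, 0.7, 16.3, 0.15, -0.008, -0.003, 13.7, -1.0, 17.7, 0.161, -0.019, -0.132, 27.6, -4.6, 19.0, 0.172, -0.032, -0.262, 41.0, -9.9, 20.4, 0.183, -0.046, -0.391, 53.5, -16.9, 21.8, 0.192, -0.062, -0.521, 65.0, -25.5, 21.8, 0.189, -0.075, -0.65, 75.4, -35.4, 21.8, 0.185, -0.088, -0.78, 84.4, -46.6, 21.8, 0.181, -0.101, -0.909, 91.8, -58.9, 21.8, 0.176, -0.113, -1.039, 97.6, -72.1, 21.8, 0.17, -0.126, -1.168, 101.7, -85.9, 21.8, 0.164, -0.139, -1.298, 103.9, -100.1, 21.8, 0.157, -0.151, -1.427]
```

Emit:
apply_moves:
  series: [0, 0.3, 3.8, 0.037, 0, 0, 0, 0.6, 8, 0.075, -0.005, 0, 0, 0.7, 12, 0.112, -0.006, 0, 0, 0.7, 16.3, 0.15, -0.008, 0, 14.5, -1, 17.7, 0.161, -0.019, -0.13, 28.4, -4.6, 19, 0.172, -0.032, -0.26, 41.8, -9.9, 20.4, 0.183, -0.046, -0.39, 54.3, -17, 21.8, 0.192, -0.062, -0.52, 54.3, -17, 21.8, 0.192, -0.062, -0.52]

```text
time_s: 4.62
tool_pos: [566.5, 12.4, 226.5]
tcp_rot: [-2.662, -1.453, -0.271]
contact_force: [3.6, 4.5, 1.0]
grip_width: 22.8
finger_force: 41.8
```

```bash
cat >> h.py <<'E'
def adv(d):
    c=np.load("cmd.npy");d=np.array(d,float)
    c=np.r_[c[:3]+d[:3],(Ro.from_rotvec(d[3:])*Ro.from_rotvec(c[3:])).as_rotvec()];np.save("cmd.npy",c);return c
E
python3 - <<'E'
from h import *
q=np.load("q.npy");q[0]+=0.8;np.save("q.npy",q)
c=adv([54.3,-17,21.8,.192,-.062,-.52])
rows(c,[pose(q,0,q[3]+k*.13,.2) for k in range(5,12)]+[pose(q,.02*k,1.44,.2) for k in range(1,9)])
E
```

```text
[11.5, -8.5, 0.0, 0.0, -0.0, -0.131, 21.9, -18.4, 0.0, 0.0, -0.0, -0.261, 30.9, -29.6, 0.0, 0.0, -0.0, -0.391, 38.3, -41.9, 0.0, 0.0, -0.0, -0.521, 44.1, -55.1, 0.0, 0.0, -0.0, -0.651, 48.2, -68.9, 0.0, 0.0, -0.0, -0.781, 50.4, -83.1, 0.0, 0.0, -0.0, -0.911, 47.6, -85.3, 0.0, 0.0, -0.0, -0.933, 44.7, -87.3, 0.0, 0.0, -0.0, -0.953, 41.8, -89.2, 0.0, 0.0, -0.0, -0.973, 38.9, -91.1, 0.0, 0.0, -0.0, -0.993, 35.9, -92.9, 0.0, 0.0, -0.0, -1.013, 32.9, -94.7, 0.0, 0.0, -0.0, -1.033, 29.8, -96.4, 0.0, 0.0, -0.0, -1.053, 26.8, -98.0, 0.0, -0.0, -0.0, -1.073]
```

Swing round first, then raise the grip before opening.

Emit:
apply_moves:
  series: [11.5, -8.5, 0, 0, 0, -0.13, 21.9, -18.4, 0, 0, 0, -0.26, 30.9, -29.6, 0, 0, 0, -0.39, 38.3, -41.9, 0, 0, 0, -0.52, 44.1, -55.1, 0, 0, 0, -0.65, 48.2, -68.9, 0, 0, 0, -0.78, 50.4, -83, 0, 0, 0, -0.91, 50.4, -83, 0, 0, 0, -0.91, 50.4, -83, 0, 0, 0, -0.91]

```text
time_s: 5.75
tool_pos: [616.2, -70.7, 226.3]
tcp_rot: [-3.114, -0.146, -0.313]
contact_force: [2.5, -0.3, 0.2]
grip_width: 23.2
finger_force: 41.8
```

Emit:
apply_moves:
  series: [0, 0, 0, 0, 0, 0, 0, 0, 0, 0, 0, 0, -2.8, -2.2, 0, 0, 0, -0.02, -5.7, -4.2, 0, 0, 0, -0.04, -8.6, -6.1, 0, 0, 0, -0.06, -11.5, -8, 0, 0, 0, -0.08, -11.5, -8, 0, 0, 0, -0.08]
  force: 100

```text
time_s: 6.62
tool_pos: [604.4, -78.7, 226.2]
tcp_rot: [-3.125, -0.016, -0.313]
contact_force: [2.9, -0.2, 1.3]
grip_width: 21.3
finger_force: 97.9
```

```bash
python3 - <<'E'
from h import *
q=np.load("q.npy");adv([50.4,-83,0,0,0,-.91]);c=adv([-11.5,-8,0,0,0,-.08])
# exact solution for hole on pin
f=lambda v:np.array(stay(v[0],v[1],172)[:2])-[-105,-155]
v=least_squares(f,[.56,1.81]).x;print(v)
rows(c,[pose(q,.08+(v[0]-.08)*k/16,1.44+(v[1]-1.44)*k/16,.2) for k in range(1,17)])
E
```

```text
[0.56307222 1.80582227]
[-4.6, -5.3, 0.0, -0.0, -0.0, -0.056, -9.5, -10.4, 0.0, -0.0, -0.0, -0.109, -14.7, -15.4, 0.0, -0.0, -0.0, -0.162, -20.1, -20.1, 0.0, -0.0, -0.0, -0.215, -25.8, -24.7, 0.0, -0.0, -0.0, -0.268, -31.8, -29.0, 0.0, -0.0, -0.0, -0.321, -38.0, -33.1, 0.0, -0.0, -0.0, -0.374, -44.5, -37.0, 0.0, -0.0, -0.0, -0.427, -51.2, -40.6, 0.0, -0.0, -0.0, -0.48, -58.2, -44.0, 0.0, -0.0, -0.0, -0.533, -65.3, -47.1, 0.0, -0.0, -0.0, -0.586, -72.7, -49.9, 0.0, -0.0, -0.0, -0.639, -80.3, -52.4, 0.0, -0.0, -0.0, -0.692, -88.0, -54.5, 0.0, -0.0, -0.0, -0.745, -95.9, -56.4, 0.0, -0.0, -0.0, -0.798, -103.9, -57.9, 0.0, -0.0, -0.0, -0.851]
```

Emit:
apply_moves:
  series: [-4.6, -5.3, 0, 0, 0, -0.056, -9.5, -10.4, 0, 0, 0, -0.109, -14.7, -15.4, 0, 0, 0, -0.162, -20.1, -20.1, 0, 0, 0, -0.215, -25.8, -24.7, 0, 0, 0, -0.268, -31.8, -29, 0, 0, 0, -0.321, -38, -33.1, 0, 0, 0, -0.374, -44.5, -37, 0, 0, 0, -0.427, -51.2, -40.6, 0, 0, 0, -0.48, -58.2, -44, 0, 0, 0, -0.533, -65.3, -47.1, 0, 0, 0, -0.586, -72.7, -49.9, 0, 0, 0, -0.639, -80.3, -52.4, 0, 0, 0, -0.692, -88, -54.5, 0, 0, 0, -0.745, -95.9, -56.4, 0, 0, 0, -0.798, -103.9, -57.9, 0, 0, 0, -0.85, -103.9, -57.9, 0, 0, 0, -0.85, -103.9, -57.9, 0, 0, 0, -0.85, -103.9, -57.9, 0, 0, 0, -0.85]

```text
time_s: 9.0
tool_pos: [501.4, -137.0, 226.6]
tcp_rot: [2.783, -1.241, 0.281]
contact_force: [5.5, -3.1, 1.7]
grip_width: 21.4
finger_force: 98.0
```

```bash
python3 - <<'E'
from h import *
q=np.load("q.npy");c=adv([-103.9,-57.9,0,0,0,-.85])
print(c,arm.get_state()["contact_force"])
v=[.563,1.806]
pv=np.array(stay(*v,0,218));e=np.array(stay(*v,1,218))-pv
L=.2
H=[pv+r*e*np.cos(L)+np.r_[-4*np.sin(L)*e[:2],r*np.sin(L)+4] for r in(144,172,200)]
P=c2w(q,H+[[-105,-155,228.5],[-105,-155,213]])
ims=[]
for n,w in(("wrist",0),("scene",0),("side",0)):
    d=arm.get_image(n);im=d["img"][:,:,::-1];uv=proj(d,P);print(n,uv.round(1).tolist())
    m=uv.mean(0);h=(110,110) if n=="wrist" else (32,32)
    x0,y0=[int(np.clip(m[i]-h[i],0,[640,400][i]-2*h[i])) for i in(0,1)]
    s=398/(2*h[0]);cr=cv2.resize(im[y0:y0+2*h[1],x0:x0+2*h[0]],(398,398),interpolation=cv2.INTER_CUBIC)
    print(x0,y0,s)
    cr2=cr.copy()
    for u in (uv-[x0,y0]+.5)*s: cv2.drawMarker(cr2,(int(u[0]),int(u[1])),(0,0,255),0,7,1)
    ims.append(cr2)
cv2.imwrite("pics/c1.png",cv2.resize(np.hstack(ims[:2]),(800,400)));cv2.imwrite("pics/c2.png",ims[2])
E
```

```text
[ 5.00676000e+02 -1.36629000e+02  2.26122000e+02  2.78354771e+00
 -1.24127205e+00  2.78965630e-01] [ 5.47459483 -3.11838148  1.70953095]
wrist [[314.1, 210.5], [314.2, 144.6], [314.3, 69.1], [314.1, 141.0], [314.1, 143.9]]
204 31 1.809090909090909
scene [[253.4, 175.0], [245.8, 180.3], [237.8, 185.9], [246.4, 189.8], [247.3, 194.3]]
214 153 6.21875
side [[354.2, 149.1], [350.6, 139.6], [347.0, 130.3], [349.5, 147.0], [349.2, 151.7]]
318 111 6.21875
```

View pics/c1.png

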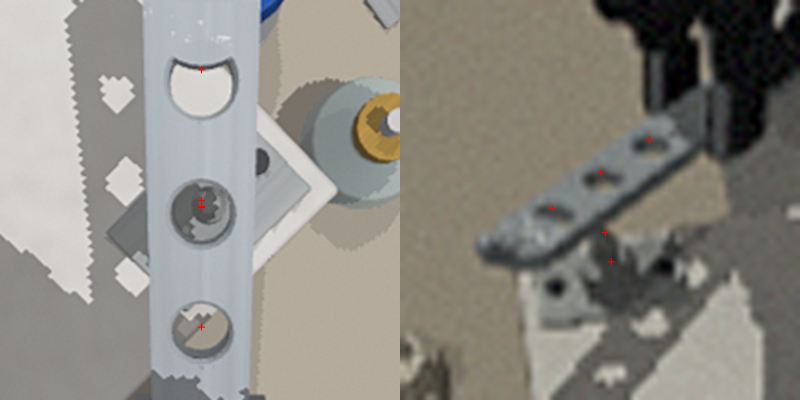

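The wrist view shows the pin tip (about (207,203)) inside the middle hole (centre (203,212)), so the two are roughly aligned. I'll lower to just above the tip and look again.

```bash
python3 - <<'E'
from h import *
q=np.load("q.npy");rows(np.load("cmd.npy"),[pose(q,.56307,1.80582,l) for l in(.17,.14,.11)])
E
```

```text
[0.1, -0.1, -3.3, 0.022, 0.02, -0.001, 0.2, -0.2, -6.6, 0.044, 0.04, -0.001, 0.2, -0.2, -10.0, 0.067, 0.06, -0.001]
```

Emit:
apply_moves:
  series: [0.1, -0.1, -3.3, 0.022, 0.02, 0, 0.2, -0.2, -6.6, 0.044, 0.04, 0, 0.2, -0.2, -10, 0.067, 0.06, 0, 0.2, -0.2, -10, 0.067, 0.06, 0, 0.2, -0.2, -10, 0.067, 0.06, 0]

```text
time_s: 9.78
tool_pos: [501.7, -137.2, 216.3]
tcp_rot: [2.825, -1.26, 0.157]
contact_force: [6.9, -1.4, 1.1]
grip_width: 21.0
finger_force: 98.0
```

```bash
python3 - <<'E'
from h import *
q=np.load("q.npy");adv([.2,-.2,-10,.067,.06,0]);print(arm.get_state()["contact_force"])
v=[.56307,1.80582];pv=np.array(stay(*v,0,218));e=np.array(stay(*v,1,218))-pv;L=.11
P=c2w(q,[pv+172*e*np.cos(L)+np.r_[-4*np.sin(L)*e[:2],172*np.sin(L)+4],[-105,-155,228.5],[-105,-155,213]])
d=arm.get_image("wrist");uv=proj(d,P);x0,y0=(uv[0]-40).astype(int)
cr=cv2.resize(d["img"][y0:y0+80,x0:x0+80,::-1],(560,560),interpolation=cv2.INTER_CUBIC)
print(((uv-[x0,y0]+.5)*7).round(1).tolist());cv2.imwrite("pics/c3.png",cr)
E
```

```text
[ 6.88618156 -1.38151209  1.05786893]
[[284.8, 286.4], [284.8, 262.3], [284.7, 264.6]]
```

View pics/c3.png

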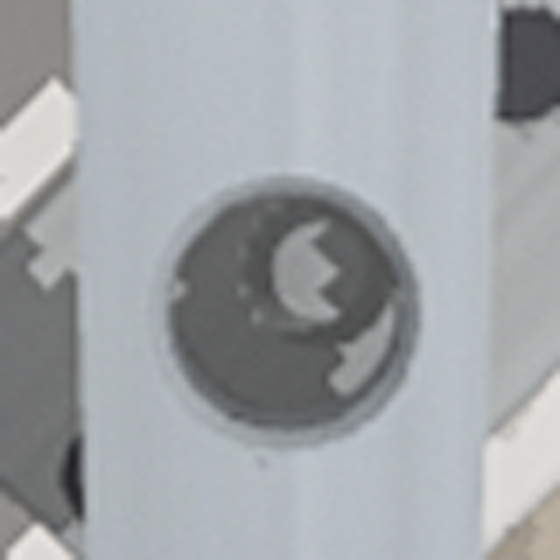

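Close in, the hole centre is at (290,308) and the pin tip at about (322,272). Allowing for parallax, the pin is about 1.8 mm to the right and 0.7 mm further along, so I'll correct that and then lower.

Emit:
apply_moves:
  series: [-0.4, -1.3, 0, 0, 0, -0.01, -0.4, -1.3, 0, 0, 0, -0.01, -0.4, -1.3, -2.8, 0.018, 0.016, -0.01, -0.4, -1.3, -5.5, 0.037, 0.033, -0.01, -0.4, -1.3, -5.5, 0.037, 0.033, -0.01, -0.4, -1.3, -5.5, 0.037, 0.033, -0.01]

```text
time_s: 10.58
tool_pos: [501.3, -138.4, 210.8]
tcp_rot: [2.839, -1.283, 0.087]
contact_force: [5.5, -2.1, 0.6]
grip_width: 21.4
finger_force: 98.0
```

Emit:
apply_moves:
  series: [0, 0, -2.2, 0.015, 0.013, 0, 0, 0, -4.4, 0.03, 0.026, 0, 0, 0, -6.6, 0.045, 0.04, 0, 0, 0, -6.6, 0.045, 0.04, 0, 0, 0, -6.6, 0.045, 0.04, 0]

```text
time_s: 11.2
tool_pos: [501.5, -138.5, 204.5]
tcp_rot: [2.863, -1.294, 0.004]
contact_force: [6.3, -1.2, 2.8]
grip_width: 21.1
finger_force: 98.4
```

```bash
python3 - <<'E'
from h import *
print(adv([-.4,-1.3,-5.5,.037,.033,-.01]));print(adv([0,0,-6.6,.045,.04,0]));s=arm.get_state();print(s["tool_pos"],s["contact_force"],Ro.from_rotvec(s["tcp_rot"]).as_matrix()[:,2])
ims=[]
for n,c in(("wrist",(315,145)),("scene",(250,185)),("side",(350,155))):
    d=arm.get_image(n);h=60 if n=="wrist" else 30
    ims.append(cv2.resize(d["img"][c[1]-h:c[1]+h,c[0]-h:c[0]+h,::-1],(266,400) if 0 else (266,266),interpolation=cv2.INTER_CUBIC))
cv2.imwrite("pics/c4.png",np.hstack(ims))
E
```

```text
[ 5.00476000e+02 -1.38129000e+02  2.10622000e+02  2.83930998e+00
 -1.28323997e+00  8.56107462e-02]
[ 5.00476000e+02 -1.38129000e+02  2.04022000e+02  2.86273559e+00
 -1.29382349e+00 -7.47830707e-05]
[ 501.50825424 -138.47423058  204.54081719] [ 6.25802976 -1.22510567  2.825397  ] [ 0.00196267 -0.00110649 -0.99999746]
```

View pics/c4.png

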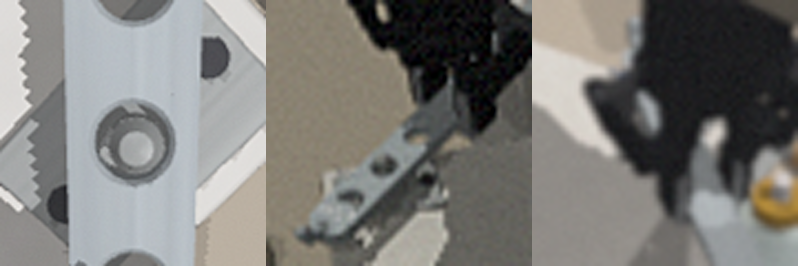

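The pin tip shows at (135,150), inside the middle hole and with the bar down. I'll ease the load onto the pin before letting go.

Emit:
apply_moves:
  series: [0.5, -0.5, -0.8, 0, 0, 0, 1, -1, -0.8, 0, 0, 0, 1.3, -1.4, -0.8, 0, 0, 0, 1.3, -1.4, -0.8, 0, 0, 0]

```text
time_s: 11.85
tool_pos: [502.9, -139.7, 204.0]
tcp_rot: [-2.862, 1.294, -0.004]
contact_force: [6.7, -1.2, 4.8]
grip_width: 21.3
finger_force: 98.6
```

Emit:
apply_moves:
  series: [0.4, -0.4, 0, 0, 0, 0, 0.8, -0.8, 0, 0, 0, 0, 1, -1.1, 0, 0, 0, 0, 1, -1.1, 0, 0, 0, 0, 1, -1.1, 0, 0, 0, 0]

```text
time_s: 12.48
tool_pos: [503.1, -139.9, 203.9]
tcp_rot: [-2.862, 1.293, 0.0]
contact_force: [3.4, 2.5, 7.2]
grip_width: 21.6
finger_force: 98.9
```

In-plane force along the bar is now about zero, so the pin carries the door. Releasing and retreating upward.

Emit:
apply_moves:
  series: [0, 0, 0, 0, 0, 0, 0, 0, 0, 0, 0, 0, 0, 0, 0, 0, 0, 0, 0, 0, 0, 0, 0, 0, 0, 0, 0, 0, 0, 0]
  gripper: -0.2
  force: 20

```text
time_s: 13.1
tool_pos: [502.7, -140.6, 203.1]
tcp_rot: [2.862, -1.293, -0.001]
contact_force: [0.0, -0.3, -0.3]
grip_width: 51.0
finger_force: 0.0
```

Emit:
apply_moves:
  series: [0, 0, 10, 0, 0, 0, 0, 0, 25, 0, 0, 0, 0, 0, 50, 0, 0, 0, 0, 0, 80, 0, 0, 0, 0, 0, 110, 0, 0, 0, 0, 0, 110, 0, 0, 0, 0, 0, 110, 0, 0, 0]

```text
time_s: 13.98
tool_pos: [502.5, -140.5, 312.7]
tcp_rot: [2.862, -1.293, -0.002]
contact_force: [-0.5, 0.1, -0.5]
grip_width: 51.3
finger_force: 0.0
```

```bash
python3 - <<'E'
from h import *
q=np.load("q.npy")
v=[.56307,1.80582]
P=c2w(q,[stay(*v,r) for r in(144,172,200)]+[[-105,-155,228.5]])
ims=[]
for n in("wrist","scene"):
    d=arm.get_image(n);uv=proj(d,P);m=uv[1];h=(100 if n=="wrist" else 45);print(n,uv.round(1).tolist())
    x0,y0=[int(np.clip(m[i]-h,0,[640,400][i]-2*h)) for i in(0,1)]
    ims.append(cv2.resize(d["img"][y0:y0+2*h,x0:x0+2*h,::-1],(400,400),interpolation=cv2.INTER_CUBIC))
cv2.imwrite("pics/c5.png",np.hstack(ims));print(arm.get_state()["contact_force"])
E
```

```text
wrist [[311.5, 170.1], [311.1, 132.8], [310.6, 92.5], [311.0, 133.5]]
scene [[254.0, 184.5], [246.8, 191.7], [239.3, 199.2], [246.4, 189.8]]
[-0.15304316  0.37710714 -0.39038636]
```

View pics/c5.png

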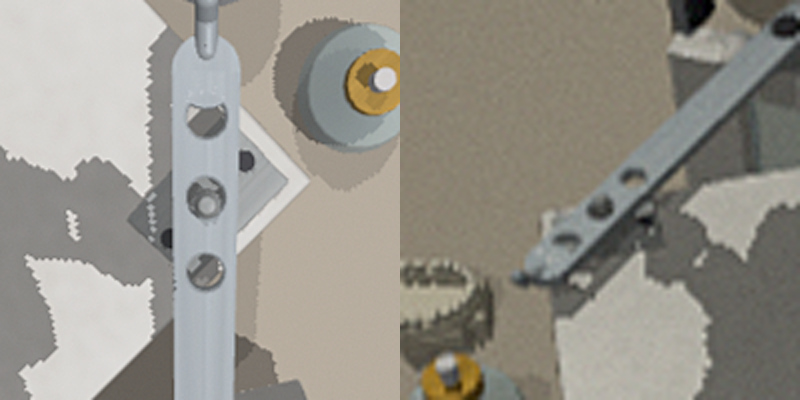

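The pin is in the middle hole at (206,200), the stay is down, the door is held and the arm is clear. I'm handing the job in.

```bash
python3 -c "
from workcell import arm
print(arm.finish_job())"
```

```text
the job is handed in; nothing more can be done
None
```

The stay's middle hole is over the pin with the bar down and holding the door open, the arm is clear, and the job was handed in at about 14 s; no verdict was returned.

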